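# Hang the sweets basket, find the full tin by weight

### The job

We are about to refill the sweets basket: first hang it by its handle on the brass hook and let go of it. Then heft all three closed tins one at a time, lifting each just a few centimetres and setting the lighter ones back down upright on the sideboard top, to feel which one is the heaviest. Finish while still holding that heaviest tin up in the gripper, upright, still and clear of everything, at least 20 cm above the top, with the basket still hanging and the jar and coaster left alone.

Things in the scene. Friction and masses are not known exactly. Their poses are not given: they have to be found in the camera images.
- tin_a_mid (a point): one of three outwardly identical closed round tins, green with brass lid and small steel latch: cylinder 58 mm diameter, 85 mm tall, standing upright. Point: its centre, 42.5 mm above its underside; z is its axis. Each weighs 0.1 to 0.5 kg, hidden and in no order of name or place; the heaviest outweighs each of the others by at least 0.15 kg
- tin_b_mid (a point): one of three outwardly identical closed round tins, green with brass lid and small steel latch: cylinder 58 mm diameter, 85 mm tall, standing upright. Point: its centre, 42.5 mm above its underside; z is its axis. Each weighs 0.1 to 0.5 kg, hidden and in no order of name or place; the heaviest outweighs each of the others by at least 0.15 kg
- tin_c_mid (a point): one of three outwardly identical closed round tins, green with brass lid and small steel latch: cylinder 58 mm diameter, 85 mm tall, standing upright. Point: its centre, 42.5 mm above its underside; z is its axis. Each weighs 0.1 to 0.5 kg, hidden and in no order of name or place; the heaviest outweighs each of the others by at least 0.15 kg
- basket_grip (a point): centre of the pale wooden grip block (20 x 20 mm, 36 mm tall) on the handle of the empty copper basket, 146 mm above its underside. The basket is an open box 64 mm (x) by 84 mm (y), 40 mm tall, 0.15 to 0.22 kg, 164 mm tall with the grip, upright at the start; axes are the basket's, z up
- basket_apex (a point): peak of the basket's handle (wire centre line), 21 mm below point basket_grip, 125 mm above the underside. The handle is a 7 mm brass wire in the basket's y-z plane, up from the box ends to y = +-36 mm at height 85 mm, then sloping up to this peak under the grip. The opening below it, down to the rim at 40 mm, goes over the hook along the basket's x. Axes as basket_grip
- hook_saddle (a point): lowest point (rod centre line, rod 9 mm thick) of the fixed brass hook, 215 mm above the top. Axes are the stand's: the hook points along its -x. From here the rod rises in -x to its free tip 28 mm out, 22 mm higher, and in +x to the post 80 mm away, 28 mm higher; post 14 mm thick, 261 mm tall, foot 110 x 110 x 16 mm. A hung basket has its handle peak about 12 mm above this point
- basket: the copper basket itself (see point basket_grip); origin at the centre of its underside
- hookstand: the fixed brass hook stand; origin at the underside of its foot, below the post; its hook points along -x
- jar: blue glass candy jar, 86 mm diameter, 125 mm tall; origin at its underside. Leave it alone
- coaster: round blue and white ceramic coaster, 92 mm diameter, 9 mm tall; origin at its underside. Leave it alone
- drawer_corner (a point): top of the near left corner of a fixed, open wooden drawer with grey lining (two cookie stamps and a spatula inside), 74 mm above the top. Axes are the chest's: the drawer extends 356 mm from here along -y and 140 mm along +x to its low chest (380 mm wide, 200 mm deep, 92 mm tall). Only in the way, not part of the job
Mind the look-alikes: they are no part of the job. What is shaped like the part that bears tin_a_mid but black or turquoise is not meant.

How it is judged:
By the outcome, as a careful person would: the job done as asked, in the order asked, and still so for the second after the job is handed in, while the arm keeps its last pose, push and grip.
It also fails if it takes over 72 s, if anything falls off the work surface, if the arm or the gripper's body presses on something with over 40 N, if the wrist force passes 120 N, or if a joint passes its speed limit or range.

### The arm

A 6-joint arm with a two-finger parallel gripper is mounted at the origin on the work surface. World frame = base frame: x ahead of the robot, y to its left, z up, the work surface at z = 0. Lengths are in m, angles in degrees, forces in N, time in s.
With the tool pointing down it reaches from about 0.35 to 0.875 m from the base axis. Payload 4.2 kg.
Tool frame: the origin (TCP) lies midway between the tips of the shut fingers; the grasp point (between the pads) lies 19 mm behind it; z points along the fingers, y is the direction in which the jaws open and shut (so a half turn about z gives the same grasp; the last joint's range is limited). The gripper opens to 87 mm and grips with 3 to 60 N. Pads are 19 mm wide; open, the fingers measure 117 mm over their backs; the gripper's body (75 mm by 190 mm) begins 51 mm behind the grasp point.
Start: joints at [14.817, 22.042, 0.453, 0, -68.411, -14.817], TCP at [0.625, 0, 0.223] pointing down, gripper open.
Joint ranges: [-179.83, 179.83], [-69.29, 118.12], [-61.27, 80.66], [-181.25, 117.63], [-171.15, -9.14], [-177.46, 177.46]. Speed limits (degrees/s): [159.86, 159.86, 180, 180, 180, 180].

### API

Orientations are given as a 3x3 rotation matrix whose columns are the frame's x, y, z axes.
In Python, from station import r gives the robot as it stands.
- The arm moves only by the tool play_rows, never from a script. Its argument "commands" is a list that holds one entry, the list of rows, each a list of 7 numbers: the shift along the world's x, y, z in m, then the turn, a rotation vector about the world's x, y, z in rad, then the closure, from 0 (fully open) to 1 (shut). A call has 1 to 5 rows; each row is the pose to reach, as a shift and turn from the pose commanded when the call began; what a row does not reach only later rows make up. A row lasts 1/10 s, in which the tool goes at most 50 mm and 8.59 degrees, less where a joint would pass 70% of its speed; a pose out of reach is approached as far as the arm can. A call with a gripper value outside its range is refused whole. The fingers move at their own pace and stop on an object; the grip force is fixed at half the most. Time passes only in rows, so rows that repeat a pose let the fingers close. It gives the time, the measured TCP pose, the force and the opening at its end, in the units of the state.
- r.sense(): the state, without advancing time (a new reading comes with each control period).
- r.capture(name): name is "scene" or "side" or "wrist"; returns a dict with "image" (420x560x3 uint8, red, green, blue), "range_z" (420x560 float32, m along the optical axis (not along the pixel's ray), 0 where there is no reading), "intrinsics" (3x3 intrinsics, pixels), "extrinsics" (4x4, takes a point from camera to world coordinates); the wrist camera has in their place "mount" (4x4, takes a point from camera to tool coordinates, whose origin is the TCP and whose axes are the flange's). Camera axes: x right, y up, looking along -z (the intrinsics and any distortion apply to the point x, -y, -z); pixel columns grow to the right and rows downward; lengths in m; the calibration is good to about 2 mm. A picture is of the moment at which its call begins: read the wrist's pose just before it.
- r.finish_job(): hands the job in, once; it reports no verdict.
The state is a dict: "time_s": time; "joints": joint angles; "joint_velocities": joint speeds; "effort": joint torques, N m; "tcp_pos": TCP position; "ee_rot": TCP orientation; "wrist_force": force on the tool from outside, world axes, zero at the start; "moment": the same for the moment, N m; "gripper_width": opening from 0.0 (shut) to 1.0 (fully open).
Only numpy, scipy, OpenCV 4.12 (cv2) and the standard library are available. Lean on these libraries where they do the work, as an engineer would, in place of code of your own. Each camera call takes 0.05 s, during which the arm holds its last target. There are 200 camera calls.

## Working session

There is one attempt and no reset: what is moved stays moved. The work goes in short steps, Python scripts to look and compute and a tool call to move; the robot and the scene stay as the last step left them, time stands still between calls to the robot, and variables do not carry over. Pictures are saved under pics/ and viewed, about 8 in all and at most 12, crops included, and the job is handed in when it is done.

Besides the shell and the picture viewer there is one more tool, called in YAML: its name, and indented under it one key for each argument. play_rows: Moves the arm, as the interface text tells. Its arguments: {"type":"object","properties":{"commands":{"type":"array","items":{"type":"array","items":{"type":"array","items":{"type":"number"}}}}},"required":["commands"]}

```bash
mkdir -p pics; cat > h.py <<'E'
import numpy as np, cv2
from station import r
def pts(c, s=None):
    K=c["intrinsics"]; z=c["range_z"].astype(float); v,u=np.mgrid[0:420,0:560]
    x=(u-K[0][2])/K[0][0]*z; y=(v-K[1][2])/K[1][1]*z
    P=np.stack([x,-y,-z,np.ones_like(z)],-1)
    if "extrinsics" in c: T=np.array(c["extrinsics"])
    else:
        W=np.eye(4); W[:3,:3]=s["ee_rot"]; W[:3,3]=s["tcp_pos"]; T=W@np.array(c["mount"])
    p=(P@T.T)[...,:3]; p[z==0]=np.nan; return p
def save(c,n): cv2.imwrite("pics/"+n,cv2.cvtColor(np.array(c["image"]),cv2.COLOR_RGB2BGR))
E
python3 - <<'E'
from h import *
s=r.sense(); print({k:np.round(v,3).tolist() for k,v in s.items()})
for n in("scene","side"):
    c=r.capture(n); save(c,n+".png"); p=pts(c); np.savez("pics/"+n+".npz",p=p,im=c["image"]); print(np.round(c["extrinsics"],3), np.round(c["intrinsics"],1),[k for k in c], (c["range_z"]==0).mean())
E
```

```text
{'time_s': 0.0, 'joints': [14.814, 22.092, 0.381, -0.028, -68.411, -14.818], 'joint_velocities': [-0.007, 0.074, 0.006, 0.01, -0.036, 0.001], 'effort': [0.001, -39.066, 18.74, 4.22, 0.011, -0.0], 'tcp_pos': [0.624, -0.0, 0.221], 'ee_rot': [[-0.0, -1.0, -0.002], [-1.0, 0.0, -0.0], [0.0, 0.002, -1.0]], 'wrist_force': [0.44, -0.39, -0.248], 'moment': [-0.044, -0.05, -0.013], 'gripper_width': 0.996}
[[ 0.605 -0.451  0.656  1.296]
 [ 0.796  0.327 -0.509 -0.555]
 [ 0.015  0.83   0.557  0.787]
 [ 0.     0.     0.     1.   ]] [[537.1   0.  285. ]
 [  0.  537.1 201.6]
 [  0.    0.    1. ]] ['image', 'range_z', 'intrinsics', 'extrinsics'] 0.01078656462585034
[[ 0.959  0.135 -0.249  0.255]
 [-0.283  0.452 -0.846 -0.981]
 [-0.002  0.882  0.472  0.702]
 [ 0.     0.     0.     1.   ]] [[541.2   0.  290.6]
 [  0.  541.2 212.3]
 [  0.    0.    1. ]] ['image', 'range_z', 'intrinsics', 'extrinsics'] 0.004068877551020408
```

```bash
python3 -c "
import cv2,numpy as np
a=cv2.imread('pics/scene.png');b=cv2.imread('pics/side.png')
cv2.imwrite('pics/both.png',cv2.resize(np.vstack([a,b])[:, :],(560,840))[:,:] if 0 else cv2.resize(np.hstack([a,b]),(800,300)))"
```

```text
(no output)
```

View pics/scene.png

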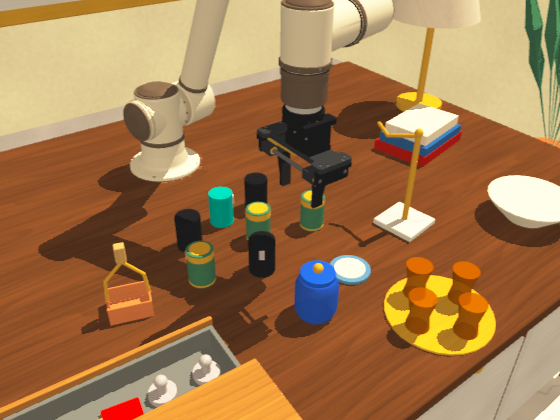

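View pics/side.png

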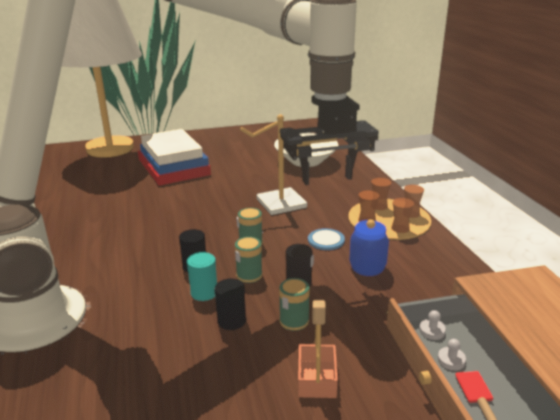

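The scene view shows three green tins at (201,264), (258,222) and (312,210). Black and turquoise look-alikes stand between them. The basket is at (130,290) with its grip at (120,253), and the hookstand is at (405,220) with its tip at (380,127). The side view agrees.

```bash
python3 - <<'E'
from h import *
P=[];C=[];
for n in("scene","side"):
    d=np.load(f"pics/{n}.npz"); p=d["p"];im=d["im"]; hsv=cv2.cvtColor(im,cv2.COLOR_RGB2HSV)
    ok=np.isfinite(p[...,2])
    def show(name,m,zr):
        m=m&ok&(p[...,2]>zr[0])&(p[...,2]<zr[1])&(p[...,0]>.2)&(p[...,0]<1.1)&(abs(p[...,1])<.6)
        k,l,st,ce=cv2.connectedComponentsWithStats(m.astype(np.uint8))
        for i in range(1,k):
            if st[i,4]<25: continue
            q=p[l==i]; print(n,name,st[i],"ctr",np.round((np.percentile(q,2,0)+np.percentile(q,98,0))/2,3),"min",np.round(np.percentile(q,2,0),3),"max",np.round(np.percentile(q,98,0),3))
    H,S,V=[hsv[...,i].astype(int) for i in range(3)]
    show("lid",(H>18)&(H<32)&(S>120)&(V>90),(.078,.092))
    show("dark",(V<60),(.075,.11))
    show("turq",(H>78)&(H<92)&(S>150),(.06,.11))
    show("jar",(H>105)&(H<125)&(S>150),(.03,.14))
    show("hook",(H>12)&(H<32)&(S>100),(.19,.3))
    show("basket",(H<25)&(S>60),(.03,.055))
    show("grip",(H<25)&(S>60),(.1,.2))
    show("foot",(S<60)&(V>120),(.01,.022))
E
```

```text
scene lid [303 191   9  10  67] ctr [0.483 0.147 0.085] min [0.466 0.134 0.082] max [0.499 0.161 0.088]
scene lid [248 203  20  11 175] ctr [0.452 0.02  0.085] min [ 0.431 -0.     0.082] max [0.473 0.041 0.088]
scene lid [246 210  25   8  43] ctr [0.465 0.015 0.081] min [ 0.446 -0.008  0.078] max [0.484 0.038 0.084]
scene lid [189 242  22  14 238] ctr [ 0.503 -0.162  0.085] min [ 0.482 -0.181  0.083] max [ 0.524 -0.142  0.088]
scene lid [188 252  25   9  53] ctr [ 0.521 -0.168  0.081] min [ 0.509 -0.19   0.078] max [ 0.534 -0.146  0.085]
scene dark [245 173  22  15 263] ctr [0.344 0.088 0.082] min [0.318 0.063 0.076] max [0.369 0.112 0.088]
scene dark [175 209  25  18 362] ctr [ 0.387 -0.129  0.082] min [ 0.36  -0.154  0.076] max [ 0.413 -0.104  0.088]
scene dark [248 231  27  20 419] ctr [ 0.554 -0.042  0.082] min [ 0.527 -0.067  0.076] max [ 0.581 -0.016  0.088]
scene turq [209 187  23  22 421] ctr [ 0.348 -0.018  0.075] min [ 0.322 -0.044  0.061] max [0.375 0.007 0.088]
scene jar [ 295  261   44   56 1909] ctr [ 0.73  -0.035  0.071] min [ 0.695 -0.069  0.033] max [ 0.764 -0.001  0
[... 3222 characters left out ...]
0.031] max [ 0.533 -0.279  0.051]
side basket [479 397  17  23 109] ctr [ 0.719 -0.489  0.032] min [ 0.713 -0.51   0.03 ] max [ 0.726 -0.467  0.034]
side grip [278 137   6  35 174] ctr [0.615 0.34  0.149] min [0.608 0.332 0.103] max [0.622 0.347 0.195]
side grip [367 220   7   7  42] ctr [ 0.717 -0.031  0.118] min [ 0.71  -0.04   0.111] max [ 0.724 -0.021  0.125]
side grip [312 301  13  45 384] ctr [ 0.492 -0.334  0.133] min [ 0.483 -0.348  0.102] max [ 0.501 -0.32   0.164]
side foot [257 188  50  24 663] ctr [0.614 0.339 0.014] min [0.56  0.284 0.011] max [0.669 0.395 0.018]
side foot [ 415  320  123  100 3280] ctr [ 0.75  -0.398  0.017] min [ 0.701 -0.511  0.015] max [ 0.8   -0.286  0.02 ]
```

```bash
python3 - <<'E'
from h import *
for n in("scene","side"):
    d=np.load(f"pics/{n}.npz"); p=d["p"];im=d["im"]; hsv=cv2.cvtColor(im,cv2.COLOR_RGB2HSV)
    H,S,V=[hsv[...,i].astype(int) for i in range(3)]
    x,y,z=p[...,0],p[...,1],p[...,2]
    m=(abs(x-.497)<.07)&(abs(y+.325)<.08)&(z>.030)&(z<.055)
    print(n,"box",m.sum(),cv2.minAreaRect((p[m][:,:2]*1000).astype(np.float32)))
    m=(abs(x-.497)<.07)&(abs(y+.325)<.08)&(z>.085)&(z<.124)
    w=p[m]; 
    if len(w)>20:
        dd=np.linalg.svd(w[:,:2]-w[:,:2].mean(0),full_matrices=0)[2][0]; print("wire",len(w),w.mean(0).round(3),np.degrees(np.arctan2(dd[1],dd[0])))
    m=(abs(x-.497)<.03)&(abs(y+.325)<.04)&(z>.135); print("grip",p[m].min(0).round(3),p[m].max(0).round(3))
    m=(x>.48)&(x<.60)&(abs(y-.335)<.05)&(z>.2); w=p[m]
    dd=np.linalg.svd(w[:,:2]-w[:,:2].mean(0),full_matrices=0)[2][0]; print("hook",len(w),w.mean(0).round(3),np.degrees(np.arctan2(dd[1],dd[0])))
    i=w[:,2].argsort()
    for lo in np.arange(.5,.6,.01):
        q=w[(w[:,0]>lo)&(w[:,0]<lo+.01)]
        if len(q): print(round(lo,2),len(q),q.mean(0).round(3),q[:,2].max().round(3))
    m=(abs(x-.617)<.02)&(abs(y-.342)<.02)&(z>.06)&(z<.24); print("post",p[m].mean(0).round(3))
s=r.sense(); c=r.capture("wrist"); print(np.round(c["mount"],3),np.round(c["intrinsics"],1))
E
```

```text
scene box 473 ((497.2375183105469, -321.8599548339844), (86.89696502685547, 71.11087036132812), 71.55440521240234)
wire 177 [ 0.498 -0.323  0.105] 71.73382626201573
grip [ 0.485 -0.334  0.136] [ 0.51  -0.312  0.166]
hook 149 [0.552 0.334 0.227] 7.423426435313469
0.5 1 [0.51  0.332 0.24 ] 0.24
0.51 19 [0.516 0.329 0.236] 0.242
0.52 20 [0.525 0.331 0.229] 0.237
0.53 21 [0.535 0.332 0.222] 0.23
0.54 13 [0.544 0.332 0.218] 0.226
0.55 14 [0.556 0.334 0.22 ] 0.226
0.56 15 [0.566 0.335 0.224] 0.229
0.57 14 [0.575 0.336 0.228] 0.233
0.58 19 [0.585 0.339 0.231] 0.236
0.59 13 [0.596 0.339 0.235] 0.239
post [0.622 0.342 0.158]
side box 510 ((494.7307434082031, -324.9704284667969), (90.45252990722656, 63.69697570800781), 71.5312728881836)
wire 160 [ 0.488 -0.345  0.104] -107.80302214364563
grip [ 0.483 -0.339  0.135] [ 0.505 -0.315  0.165]
hook 135 [0.55  0.331 0.226] -172.15790158881677
0.5 6 [0.507 0.324 0.236] 0.239
0.51 18 [0.515 0.326 0.231] 0.238
0.52 14 [0.525 0.327 0.224] 0.231
0.53 15 [0.535 0.328 0.217] 0.222
0.54 16 [0.545 0.33  0.218] 0.223
0.55 14 [0.556 0.331 0.222] 0.226
0.56 12 [0.565 0.333 0.225] 0.228
0.57 15 [0.575 0.336 0.228] 0.232
0.58 13 [0.584 0.334 0.232] 0.237
0.59 12 [0.594 0.336 0.236] 0.241
post [0.614 0.338 0.148]
[[-0.     0.958  0.288  0.08 ]
 [ 1.     0.     0.    -0.001]
 [ 0.     0.288 -0.958 -0.162]
 [ 0.     0.     0.     1.   ]] [[366.9   0.  276.3]
 [  0.  366.9 206.4]
 [  0.    0.    1. ]]
```

play_rows:
  commands:
    - [[-0.013,-0.0325,0.004,0,0,0.125,0],[-0.026,-0.065,0.008,0,0,0.25,0],[-0.039,-0.0975,0.012,0,0,0.375,0],[-0.052,-0.13,0.016,0,0,0.5,0],[-0.065,-0.1625,0.02,0,0,0.625,0]]

```text
time_s: 0.65
tcp_pos: [0.5591, -0.1636, 0.2424]
ee_rot: [[0.589, -0.808, -0.001], [-0.808, -0.589, 0.0], [-0.001, 0.0, -1.0]]
wrist_force: [1.0, 0.6, 0.9]
gripper_width: 1.001
```

play_rows:
  commands:
    - [[-0.013,-0.0325,0.004,0,0,0.125,0],[-0.026,-0.065,0.008,0,0,0.25,0],[-0.039,-0.0975,0.012,0,0,0.375,0],[-0.052,-0.13,0.016,0,0,0.5,0],[-0.065,-0.1625,0.02,0,0,0.625,0]]

```text
time_s: 1.15
tcp_pos: [0.4941, -0.3261, 0.2624]
ee_rot: [[0.951, -0.31, -0.001], [-0.31, -0.951, 0.0], [-0.001, -0.0, -1.0]]
wrist_force: [0.3, -0.1, 0.3]
gripper_width: 0.998
```

play_rows:
  commands:
    - [[0,0,0,0,0,0,0],[0,0,0,0,0,0,0]]

```text
time_s: 1.35
tcp_pos: [0.4944, -0.3254, 0.2621]
ee_rot: [[0.948, -0.318, -0.001], [-0.318, -0.948, 0.001], [-0.001, -0.0, -1.0]]
wrist_force: [-0.5, -0.7, 0.2]
gripper_width: 1.005
```

```bash
cat > w.py <<'E'
from h import *
import sys
s=r.sense(); c=r.capture("wrist"); save(c,sys.argv[1]+".png"); p=pts(c,s); np.savez("pics/"+sys.argv[1]+".npz",p=p,im=c["image"])
print({k:np.round(s[k],3).tolist() for k in("time_s","joints","tcp_pos","ee_rot","wrist_force","gripper_width")})
E
python3 w.py w1; python3 - <<'E'
from h import *
d=np.load("pics/w1.npz");p=d["p"];x,y,z=p[...,0],p[...,1],p[...,2]
b=(abs(x-.495)<.07)&(abs(y+.325)<.07)
m=b&(z>.150)&(z<.175); q=p[m]; print("grip",len(q),q.mean(0),cv2.minAreaRect((q[:,:2]*1000).astype(np.float32)))
m=b&(z>.03)&(z<.05);q=p[m]; print("box",len(q),cv2.minAreaRect((q[:,:2]*1000).astype(np.float32)))
E
```

```text
{'time_s': 1.35, 'joints': [-17.699, 17.433, -0.649, -0.024, -71.958, 89.162], 'tcp_pos': [0.494, -0.325, 0.262], 'ee_rot': [[0.948, -0.318, -0.001], [-0.318, -0.948, 0.001], [-0.001, -0.0, -1.0]], 'wrist_force': [-0.465, -0.732, 0.171], 'gripper_width': 1.005}
grip 747 [ 0.49753517 -0.32532191  0.16219281] ((496.05889892578125, -324.82122802734375), (18.997575759887695, 20.479167938232422), 71.46005249023438)
box 856 ((495.6460266113281, -325.28759765625), (86.35599517822266, 64.28173828125), 71.93323516845703)
```

View pics/w1.png

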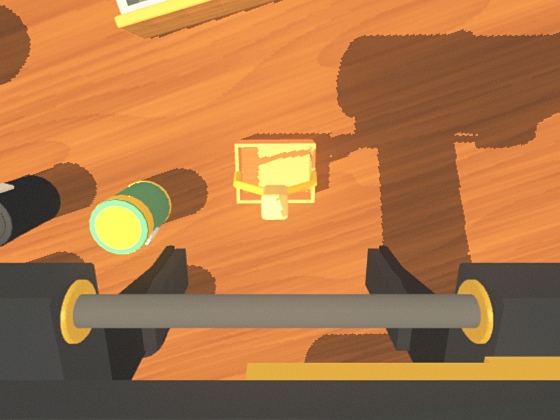

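The wrist view shows the basket centred between the jaws, with its grip block at (275,202) and the axes aligned. Next: descend, grip and lift a little.

play_rows:
  commands:
    - [[0.001,0,-0.035,0,0,0,0],[0.002,0,-0.07,0,0,0,0],[0.002,0,-0.1,0,0,0,0],[0.002,0,-0.12,0,0,0,0],[0.002,0,-0.13,0,0,0,0]]

```text
time_s: 1.9
tcp_pos: [0.4963, -0.3232, 0.1301]
ee_rot: [[0.949, -0.314, -0.004], [-0.314, -0.949, 0.002], [-0.004, -0.0, -1.0]]
wrist_force: [-0.5, 0.5, 0.6]
gripper_width: 1.0
```

play_rows:
  commands:
    - [[0,0,0,0,0,0,0],[0,0,0,0,0,0,1],[0,0,0,0,0,0,1],[0,0,0,0,0,0,1],[0,0,0,0,0,0,1]]

```text
time_s: 2.4
tcp_pos: [0.4973, -0.3251, 0.1334]
ee_rot: [[0.949, -0.315, 0.002], [-0.315, -0.949, -0.001], [0.002, 0.0, -1.0]]
wrist_force: [0.3, 0.2, 0.2]
gripper_width: 0.72
```

play_rows:
  commands:
    - [[0,0,0,0,0,0,1],[0,0,0,0,0,0,1],[0,0,0,0,0,0,1],[0,0,0,0,0,0,1],[0,0,0,0,0,0,1]]

```text
time_s: 2.9
tcp_pos: [0.497, -0.325, 0.1325]
ee_rot: [[0.949, -0.315, -0.0], [-0.315, -0.949, 0.0], [-0.0, 0.0, -1.0]]
wrist_force: [0.2, 0.2, -0.0]
gripper_width: 0.261
```

play_rows:
  commands:
    - [[0,0,0,0,0,0,1],[0,0,0,0,0,0,1],[0,0,0.01,0,0,0,1],[0,0,0.03,0,0,0,1],[0,0,0.06,0,0,0,1]]

```text
time_s: 3.4
tcp_pos: [0.4957, -0.3244, 0.1917]
ee_rot: [[0.949, -0.316, -0.004], [-0.316, -0.949, 0.002], [-0.005, -0.001, -1.0]]
wrist_force: [1.5, -0.1, -1.6]
gripper_width: 0.231
```

play_rows:
  commands:
    - [[0,0,0.03,0,0,0,1],[0,0,0.055,0,0,0,1],[0,0,0.07,0,0,0,1],[0,0,0.08,0,0,0,1],[0,0,0.08,0,0,0,1]]

```text
time_s: 3.9
tcp_pos: [0.4974, -0.3252, 0.2742]
ee_rot: [[0.949, -0.315, 0.003], [-0.315, -0.949, -0.001], [0.003, 0.0, -1.0]]
wrist_force: [-0.0, 0.3, -2.5]
gripper_width: 0.226
```

play_rows:
  commands:
    - [[0,0.012,0,0,0,0.012,1],[0,0.03,0,0,0,0.035,1],[-0.002,0.055,0,0,0,0.06,1],[-0.003,0.085,0,0,0,0.087,1],[-0.004,0.12,0,0,0,0.114,1]]

```text
time_s: 4.4
tcp_pos: [0.4919, -0.2034, 0.2708]
ee_rot: [[0.979, -0.205, -0.003], [-0.205, -0.979, 0.001], [-0.003, -0.0, -1.0]]
wrist_force: [1.0, 0.7, -2.2]
gripper_width: 0.227
```

play_rows:
  commands:
    - [[-0.001,0.04,0,0,0,0.023,1],[-0.002,0.08,0,0,0,0.046,1],[-0.002,0.12,0,0,0,0.068,1],[-0.003,0.16,0,0,0,0.091,1],[-0.004,0.2,0,0,0,0.114,1]]

```text
time_s: 4.9
tcp_pos: [0.4875, -0.003, 0.2713]
ee_rot: [[0.996, -0.091, -0.003], [-0.091, -0.996, -0.0], [-0.003, 0.0, -1.0]]
wrist_force: [0.3, -0.6, -0.9]
gripper_width: 0.226
```

play_rows:
  commands:
    - [[-0.001,0.04,0,0,0,0.023,1],[-0.002,0.08,0,0,0,0.046,1],[-0.002,0.12,0,0,0,0.068,1],[-0.003,0.16,0,0,0,0.091,1],[-0.004,0.2,0,0,0,0.114,1]]

```text
time_s: 5.4
tcp_pos: [0.4834, 0.1967, 0.2713]
ee_rot: [[1.0, 0.023, -0.002], [0.023, -1.0, -0.001], [-0.002, 0.001, -1.0]]
wrist_force: [1.7, -0.4, -1.1]
gripper_width: 0.227
```

play_rows:
  commands:
    - [[-0.001,0.037,0,0,0,0.03,1],[-0.002,0.07,0,0,0,0.06,1],[-0.003,0.097,0,0,0,0.085,1],[-0.004,0.117,0,0,0,0.105,1],[-0.004,0.127,0,0,0,0.114,1]]

```text
time_s: 5.9
tcp_pos: [0.48, 0.3234, 0.2713]
ee_rot: [[0.991, 0.137, -0.002], [0.137, -0.991, -0.002], [-0.002, 0.001, -1.0]]
wrist_force: [0.3, 0.3, -1.8]
gripper_width: 0.229
```

play_rows:
  commands:
    - [[0,0,0,0,0,0,1],[0,0,0,0,0,0,1],[0,0,0,0,0,0,1]]

```text
time_s: 6.2
tcp_pos: [0.481, 0.3209, 0.2727]
ee_rot: [[0.991, 0.133, -0.0], [0.133, -0.991, -0.0], [-0.0, 0.0, -1.0]]
wrist_force: [-0.2, -0.1, -1.3]
gripper_width: 0.226
```

```bash
cat > look.py <<'E'
from h import *
import sys
s=r.sense(); print({k:np.round(s[k],3).tolist() for k in("time_s","tcp_pos","ee_rot","wrist_force","gripper_width")})
ims=[]
for n in("scene","side"):
    c=r.capture(n); np.savez(f"pics/{sys.argv[1]}_{n}.npz",p=pts(c),im=c["image"]); im=cv2.cvtColor(np.array(c["image"]),cv2.COLOR_RGB2BGR)
    x0,y0=(300,60) if n=="scene" else (170,60)
    ims.append(cv2.resize(im[y0:y0+180,x0:x0+200],None,fx=2,fy=2))
cv2.imwrite(f"pics/{sys.argv[1]}.png",np.hstack(ims))
E
python3 look.py l1
```

```text
{'time_s': 6.2, 'tcp_pos': [0.481, 0.321, 0.273], 'ee_rot': [[0.991, 0.133, -0.0], [0.133, -0.991, -0.0], [-0.0, 0.0, -1.0]], 'wrist_force': [-0.185, -0.132, -1.27], 'gripper_width': 0.226}
```

View pics/l1.png

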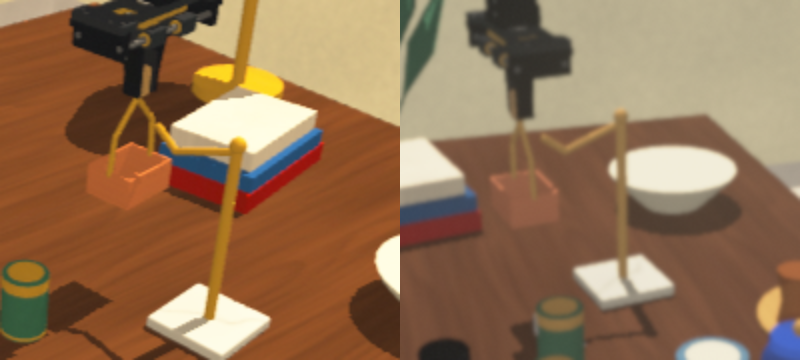

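Left (scene) and right (side) crops: the basket hangs upright from the jaws just off the free end of the hook. The tip is at (160,127) in the left crop and (545,137) in the right one. I'll check lateral alignment numerically.

```bash
python3 - <<'E'
from h import *
u=np.array([np.cos(np.radians(7.6)),np.sin(np.radians(7.6))]); v=np.array([-u[1],u[0]])
for n in("scene","side"):
    d=np.load(f"pics/l1_{n}.npz");p=d["p"];x,y,z=p[...,0],p[...,1],p[...,2]
    a=(p[...,:2]-[.541,.330])@u; b=(p[...,:2]-[.541,.330])@v
    m=(a>-.11)&(a<-.005)&(abs(b)<.07)&(z>.13)&(z<.187); q=p[m][:,:2]
    R=cv2.minAreaRect((np.stack([a[m],b[m]],1)*1000).astype(np.float32)); print(n,"box in hook frame mm",R, z[m].min())
    for lo,hi in((.19,.21),(.21,.23),(.235,.25)):
        m=(a>-.08)&(a<-.045)&(abs(b)<.07)&(z>lo)&(z<hi); print(" legs z",lo,m.sum(),"b<0",b[m&(b<0)].mean().round(4),"b>0",b[m&(b>0)].mean().round(4),"a",a[m].mean().round(4))
    for lo in np.arange(-.035,.075,.015):
        m=(a>lo)&(a<lo+.015)&(abs(b)<.015)&(z>.2)&(z<.26)
        if m.sum(): print(" hook a",lo.round(3),m.sum(),"b",b[m].mean().round(4),"ztop",z[m].max().round(3))
E
```

```text
scene box in hook frame mm ((-59.67356872558594, 0.349945068359375), (95.15837860107422, 69.98470306396484), 89.643310546875) 0.13768797673289457
 legs z 0.19 41 b<0 -0.0396 b>0 0.0365 a -0.0585
 legs z 0.21 44 b<0 -0.0376 b>0 0.0355 a -0.0586
 legs z 0.235 40 b<0 -0.0233 b>0 0.0185 a -0.0582
 hook a -0.035 20 b 0.0031 ztop 0.24
 hook a -0.02 32 b 0.0022 ztop 0.235
 hook a -0.005 22 b 0.0009 ztop 0.226
 hook a 0.01 20 b 0.0011 ztop 0.228
 hook a 0.025 24 b 0.0012 ztop 0.232
 hook a 0.04 23 b 0.0017 ztop 0.238
 hook a 0.055 24 b 0.002 ztop 0.243
 hook a 0.07 124 b -0.0003 ztop 0.26
side box in hook frame mm ((-64.36317443847656, -1.6052894592285156), (67.61463165283203, 99.40235137939453), 0.9780752062797546) 0.13765974946114334
 legs z 0.19 41 b<0 -0.0419 b>0 0.0334 a -0.0648
 legs z 0.21 45 b<0 -0.0389 b>0 0.031 a -0.0647
 legs z 0.235 33 b<0 -0.0245 b>0 0.0143 a -0.065
 hook a -0.035 25 b -0.0009 ztop 0.24
 hook a -0.02 20 b -0.0017 ztop 0.23
 hook a -0.005 22 b -0.0002 ztop 0.222
 hook a 0.01 20 b -0.0007 ztop 0.228
 hook a 0.025 21 b -0.001 ztop 0.235
 hook a 0.04 20 b -0.001 ztop 0.24
 hook a 0.055 39 b -0.0003 ztop 0.255
 hook a 0.07 96 b -0.0025 ztop 0.259
```

play_rows:
  commands:
    - [[0,0.003,0,0,0,0,1],[0.01,0.0045,0,0,0,0,1],[0.02,0.006,0,0,0,0,1],[0.03,0.007,0,0,0,0,1],[0.04,0.0085,0,0,0,0,1]]

```text
time_s: 6.8
tcp_pos: [0.5221, 0.3306, 0.2722]
ee_rot: [[0.991, 0.134, -0.0], [0.134, -0.991, -0.0], [-0.0, 0.0, -1.0]]
wrist_force: [0.2, -0.8, -1.9]
gripper_width: 0.227
```

play_rows:
  commands:
    - [[0.01,0.001,0,0,0,0,1],[0.02,0.0025,0,0,0,0,1],[0.02,0.0025,0,0,0,0,1],[0.02,0.0025,-0.008,0,0,0,1],[0.02,0.0025,-0.016,0,0,0,1]]

```text
time_s: 7.3
tcp_pos: [0.5406, 0.333, 0.256]
ee_rot: [[0.991, 0.135, -0.0], [0.135, -0.991, 0.0], [-0.0, -0.0, -1.0]]
wrist_force: [-0.3, -0.3, -2.2]
gripper_width: 0.227
```

play_rows:
  commands:
    - [[0,0,-0.005,0,0,0,1],[0,0,-0.01,0,0,0,1],[0,0,-0.014,0,0,0,1],[0,0,-0.016,0,0,0,1],[0,0,-0.016,0,0,0,1]]

```text
time_s: 7.8
tcp_pos: [0.5409, 0.333, 0.2403]
ee_rot: [[0.991, 0.135, -0.0], [0.135, -0.991, -0.0], [-0.0, 0.0, -1.0]]
wrist_force: [1.4, -0.1, -1.2]
gripper_width: 0.23
```

```bash
python3 look.py l2
```

```text
{'time_s': 7.8, 'tcp_pos': [0.541, 0.333, 0.24], 'ee_rot': [[0.991, 0.135, -0.0], [0.135, -0.991, -0.0], [-0.0, 0.0, -1.0]], 'wrist_force': [1.378, -0.103, -1.221], 'gripper_width': 0.23}
```

View pics/l2.png

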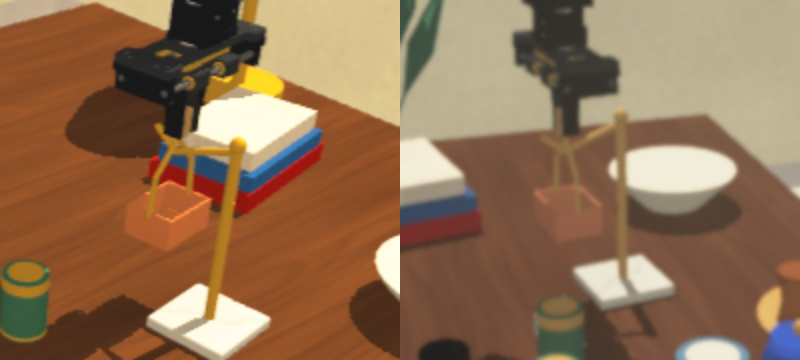

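The handle is now over the hook: the rod passes under the peak at about (180,150) in the left crop and (565,148) in the right one. I'll lower the last millimetres while watching the force.

play_rows:
  commands:
    - [[0,0,-0.001,0,0,0,1],[0,0,-0.002,0,0,0,1],[0,0,-0.003,0,0,0,1],[0,0,-0.003,0,0,0,1]]

```text
time_s: 8.3
tcp_pos: [0.5409, 0.333, 0.2373]
ee_rot: [[0.991, 0.135, -0.0], [0.135, -0.991, -0.0], [-0.0, 0.0, -1.0]]
wrist_force: [0.2, -0.7, -2.0]
gripper_width: 0.226
```

play_rows:
  commands:
    - [[0,0,-0.001,0,0,0,1],[0,0,-0.002,0,0,0,1],[0,0,-0.002,0,0,0,1]]

```text
time_s: 8.6
tcp_pos: [0.541, 0.333, 0.2354]
ee_rot: [[0.991, 0.135, -0.0], [0.135, -0.991, -0.0], [-0.0, 0.0, -1.0]]
wrist_force: [0.6, -0.0, -1.7]
gripper_width: 0.226
```

play_rows:
  commands:
    - [[0,0,-0.001,0,0,0,1],[0,0,-0.002,0,0,0,1],[0,0,-0.002,0,0,0,1]]

```text
time_s: 8.9
tcp_pos: [0.5413, 0.333, 0.2347]
ee_rot: [[0.991, 0.135, 0.001], [0.135, -0.991, 0.0], [0.001, -0.0, -1.0]]
wrist_force: [-1.0, -1.3, 3.8]
gripper_width: 0.225
```

play_rows:
  commands:
    - [[0,0,-0.001,0,0,0,1],[0,0,-0.002,0,0,0,1],[0,0,-0.002,0,0,0,1]]

```text
time_s: 9.2
tcp_pos: [0.5414, 0.333, 0.2345]
ee_rot: [[0.991, 0.135, 0.003], [0.135, -0.991, 0.001], [0.003, -0.001, -1.0]]
wrist_force: [-2.8, -1.4, 9.4]
gripper_width: 0.226
```

Contact: the handle rests on the hook. I'll ease up to relieve the load, open, and rise.

play_rows:
  commands:
    - [[0,0,0.003,0,0,0,1],[0,0,0.003,0,0,0,0.7],[0,0,0.003,0,0,0,0.6],[0,0,0.003,0,0,0,0.5],[0,0,0.003,0,0,0,0.3]]

```text
time_s: 9.7
tcp_pos: [0.541, 0.3331, 0.2341]
ee_rot: [[0.991, 0.135, -0.0], [0.135, -0.991, -0.0], [-0.0, 0.0, -1.0]]
wrist_force: [0.5, 0.6, 0.4]
gripper_width: 0.487
```

play_rows:
  commands:
    - [[0,0,0,0,0,0,0.2],[0,0,0,0,0,0,0.2],[0,0,0,0,0,0,0.2],[0,0,0,0,0,0,0.2],[0,0,0,0,0,0,0.2]]

```text
time_s: 10.2
tcp_pos: [0.541, 0.333, 0.2346]
ee_rot: [[0.991, 0.135, 0.0], [0.135, -0.991, 0.0], [0.0, -0.0, -1.0]]
wrist_force: [0.5, -0.1, 0.1]
gripper_width: 0.789
```

play_rows:
  commands:
    - [[0,0,0.01,0,0,0,0.2],[0,0,0.03,0,0,0,0.2],[0,0,0.055,0,0,0,0.2],[0,0,0.08,0,0,0,0],[0,0,0.09,0,0,0,0]]

```text
time_s: 10.7
tcp_pos: [0.5419, 0.3335, 0.3285]
ee_rot: [[0.991, 0.135, 0.005], [0.135, -0.991, 0.004], [0.005, -0.003, -1.0]]
wrist_force: [0.4, 1.1, -0.9]
gripper_width: 0.903
```

```bash
python3 look.py l3
```

```text
{'time_s': 10.7, 'tcp_pos': [0.542, 0.333, 0.329], 'ee_rot': [[0.991, 0.135, 0.005], [0.135, -0.991, 0.004], [0.005, -0.003, -1.0]], 'wrist_force': [0.361, 1.069, -0.879], 'gripper_width': 0.903}
```

View pics/l3.png

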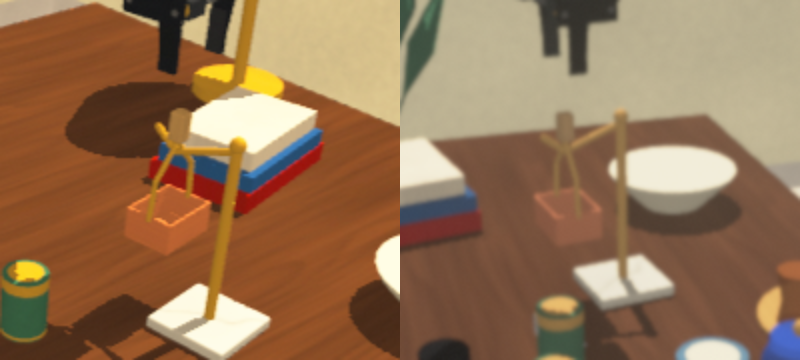

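The left and right crops show the basket hanging freely on the hook, with its grip at (180,128) and (565,130). The gripper is clear of it. On to the first tin.

play_rows:
  commands:
    - [[-0.005,-0.015,0,0,0,-0.13,0],[-0.01,-0.03,0,0,0,-0.26,0],[-0.015,-0.05,0,0,0,-0.39,0],[-0.02,-0.07,0,0,0,-0.52,0],[-0.025,-0.09,0,0,0,-0.65,0]]

```text
time_s: 11.3
tcp_pos: [0.515, 0.242, 0.3227]
ee_rot: [[0.868, -0.497, -0.003], [-0.497, -0.868, -0.002], [-0.002, 0.003, -1.0]]
wrist_force: [0.4, -0.6, -0.4]
gripper_width: 0.998
```

play_rows:
  commands:
    - [[-0.006,-0.018,-0.015,0,0,-0.13,0],[-0.012,-0.036,-0.035,0,0,-0.26,0],[-0.018,-0.054,-0.06,0,0,-0.39,0],[-0.024,-0.072,-0.085,0,0,-0.52,0],[-0.03,-0.088,-0.105,0,0,-0.65,0]]

```text
time_s: 11.8
tcp_pos: [0.4842, 0.1534, 0.2167]
ee_rot: [[0.389, -0.921, -0.004], [-0.921, -0.389, -0.002], [0.0, 0.004, -1.0]]
wrist_force: [0.1, -0.3, 0.6]
gripper_width: 0.998
```

play_rows:
  commands:
    - [[0,0,-0.01,0,0,-0.13,0],[0,0,-0.02,0,0,-0.26,0],[0,0,-0.02,0,0,-0.4,0],[0,0,-0.02,0,0,-0.4,0],[0,0,-0.02,0,0,-0.4,0]]

```text
time_s: 12.3
tcp_pos: [0.4856, 0.1548, 0.1989]
ee_rot: [[0.009, -1.0, -0.001], [-1.0, -0.009, -0.001], [0.001, 0.001, -1.0]]
wrist_force: [0.5, -0.1, -0.2]
gripper_width: 0.998
```

```bash
python3 w.py w2; cat > lid.py <<'E'
from h import *
import sys
d=np.load(f"pics/{sys.argv[1]}.npz");p=d["p"];im=d["im"];hsv=cv2.cvtColor(im,cv2.COLOR_RGB2HSV);z=p[...,2]
m=(z>.07)&(z<.1)&(p[...,0]>.3)&(p[...,0]<.65)&(abs(p[...,1])<.25)
k,l,st,ce=cv2.connectedComponentsWithStats(m.astype(np.uint8))
for i in range(1,k):
    if st[i,4]>300:
        q=p[(l==i)&(z>.08)]; print(st[i],np.median(im[l==i],0),"circle",[np.round(t,1) for t in cv2.minEnclosingCircle((q[:,:2]*1000).astype(np.float32))])
E
python3 lid.py w2
```

```text
{'time_s': 12.3, 'joints': [35.949, 11.988, -17.529, -0.012, -60.556, -35.436], 'tcp_pos': [0.486, 0.155, 0.199], 'ee_rot': [[0.009, -1.0, -0.001], [-1.0, -0.009, -0.001], [0.001, 0.001, -1.0]], 'wrist_force': [0.479, -0.1, -0.159], 'gripper_width': 0.998}
[ 286    0   86   58 4048] [239. 182.  63.] circle [array([451.9,  18.9]), np.float64(29.3)]
[ 431   77   87   81 5470] [51. 44. 41.] circle [array([339.2,  88.9]), np.float64(29.6)]
[ 240  161   76   74 4272] [255. 254.  83.] circle [array([486.6, 153.2]), np.float64(29.4)]
```

play_rows:
  commands:
    - [[0.001,-0.002,-0.045,0,0,0,0],[0.001,-0.002,-0.09,0,0,0,0],[0.001,-0.002,-0.13,0,0,0,0],[0.001,-0.002,-0.155,0,0,0,0],[0.001,-0.002,-0.163,0,0,0,0]]

```text
time_s: 12.85
tcp_pos: [0.4852, 0.152, 0.0339]
ee_rot: [[0.007, -1.0, -0.005], [-1.0, -0.007, -0.003], [0.003, 0.005, -1.0]]
wrist_force: [-0.6, 0.2, 0.1]
gripper_width: 1.001
```

play_rows:
  commands:
    - [[0,0,0,0,0,0,0],[0,0,0,0,0,0,1],[0,0,0,0,0,0,1],[0,0,0,0,0,0,1],[0,0,0,0,0,0,1]]

```text
time_s: 13.35
tcp_pos: [0.4874, 0.1533, 0.0375]
ee_rot: [[0.006, -1.0, 0.002], [-1.0, -0.006, 0.001], [-0.001, -0.002, -1.0]]
wrist_force: [0.3, 0.0, -0.0]
gripper_width: 0.726
```

play_rows:
  commands:
    - [[0,0,0,0,0,0,1],[0,0,0,0,0,0,1],[0,0,0,0,0,0,1]]

```text
time_s: 13.65
tcp_pos: [0.487, 0.1531, 0.0372]
ee_rot: [[0.006, -1.0, 0.0], [-1.0, -0.006, 0.0], [-0.0, -0.0, -1.0]]
wrist_force: [-2.8, 0.4, 5.9]
gripper_width: 0.66
```

play_rows:
  commands:
    - [[0,0,0.006,0,0,0,1],[0,0,0.018,0,0,0,1],[0,0,0.03,0,0,0,1],[0,0,0.035,0,0,0,1],[0,0,0.035,0,0,0,1]]

```text
time_s: 14.15
tcp_pos: [0.4877, 0.1535, 0.0729]
ee_rot: [[0.006, -1.0, 0.002], [-1.0, -0.006, 0.002], [-0.002, -0.002, -1.0]]
wrist_force: [-0.7, 0.3, -1.3]
gripper_width: 0.658
```

play_rows:
  commands:
    - [[0,0,0,0,0,0,1],[0,0,0,0,0,0,1]]

```text
time_s: 14.35
tcp_pos: [0.4866, 0.1528, 0.0711]
ee_rot: [[0.006, -1.0, -0.001], [-1.0, -0.006, -0.0], [0.0, 0.001, -1.0]]
wrist_force: [-0.5, -0.3, -1.4]
gripper_width: 0.661
```

play_rows:
  commands:
    - [[0,0,0,0,0,0,1]]

```text
time_s: 14.45
tcp_pos: [0.4867, 0.1529, 0.0711]
ee_rot: [[0.006, -1.0, -0.001], [-1.0, -0.006, -0.001], [0.001, 0.001, -1.0]]
wrist_force: [-0.2, 0.1, -1.4]
gripper_width: 0.664
```

play_rows:
  commands:
    - [[0,0,0,0,0,0,1]]

```text
time_s: 14.55
tcp_pos: [0.4868, 0.1529, 0.0711]
ee_rot: [[0.006, -1.0, -0.001], [-1.0, -0.006, -0.0], [0.0, 0.001, -1.0]]
wrist_force: [0.0, 0.4, -1.7]
gripper_width: 0.664
```

play_rows:
  commands:
    - [[0,0,0,0,0,0,1]]

```text
time_s: 14.65
tcp_pos: [0.4869, 0.153, 0.0713]
ee_rot: [[0.006, -1.0, -0.0], [-1.0, -0.006, -0.0], [0.0, 0.0, -1.0]]
wrist_force: [-0.7, 0.8, -1.2]
gripper_width: 0.661
```

```bash
cat > f.py <<'E'
from h import *
F=[]
for i in range(4):
    F.append(r.sense()["wrist_force"][2]); r.capture("side")
s=r.sense();print(np.round(F,2),np.mean(F),np.round(s["effort"],2),s["time_s"],np.round(s["moment"],2))
E
python3 f.py
```

```text
[-1.17 -1.13 -0.82 -0.9 ] -1.006107626600674 [ 0.000e+00 -3.326e+01  1.392e+01  3.190e+00 -1.000e-02 -0.000e+00] 14.85 [ 0.02 -0.01 -0.01]
```

Tin C-position (left) weighs about 1.2 N, so it is light. I'll set it back down and go to the middle tin.

play_rows:
  commands:
    - [[0,0,-0.012,0,0,0,1],[0,0,-0.024,0,0,0,1],[0,0,-0.031,0,0,0,1],[0,0,-0.034,0,0,0,1],[0,0,-0.035,0,0,0,1]]

```text
time_s: 15.35
tcp_pos: [0.4859, 0.1523, 0.0372]
ee_rot: [[0.007, -1.0, -0.003], [-1.0, -0.007, -0.003], [0.002, 0.003, -1.0]]
wrist_force: [-7.8, -1.5, 17.8]
gripper_width: 0.663
```

play_rows:
  commands:
    - [[0,0,0,0,0,0,1],[0,0,0,0,0,0,0.2],[0,0,0,0,0,0,0.1],[0,0,0,0,0,0,0],[0,0,0,0,0,0,0]]

```text
time_s: 15.85
tcp_pos: [0.4871, 0.1531, 0.0363]
ee_rot: [[0.006, -1.0, -0.0], [-1.0, -0.006, -0.0], [0.0, 0.0, -1.0]]
wrist_force: [0.0, 0.9, -0.6]
gripper_width: 0.937
```

play_rows:
  commands:
    - [[0,0,0.02,0,0,0,0],[0,0,0.06,0,0,0,0],[0,0,0.1,0,0,0,0],[-0.004,-0.015,0.12,0,0,0,0],[-0.013,-0.05,0.12,0,0,0,0]]

```text
time_s: 16.35
tcp_pos: [0.477, 0.1051, 0.1601]
ee_rot: [[0.01, -1.0, 0.009], [-1.0, -0.01, 0.004], [-0.004, -0.009, -1.0]]
wrist_force: [0.7, -1.0, 0.3]
gripper_width: 0.999
```

play_rows:
  commands:
    - [[-0.01,-0.04,0,0,0,0,0],[-0.018,-0.07,0,0,0,0,0],[-0.022,-0.0845,0,0,0,0,0],[-0.022,-0.0845,0,0,0,0,0],[-0.022,-0.0845,0,0,0,0,0]]

```text
time_s: 16.85
tcp_pos: [0.4526, 0.0188, 0.1566]
ee_rot: [[0.006, -1.0, 0.001], [-1.0, -0.006, 0.0], [-0.0, -0.001, -1.0]]
wrist_force: [-0.3, 0.2, 0.1]
gripper_width: 1.0
```

```bash
python3 w.py w3; python3 lid.py w3; python3 look.py l4
```

```text
{'time_s': 16.85, 'joints': [23.042, 8.958, -28.327, 0.009, -52.67, -22.72], 'tcp_pos': [0.453, 0.019, 0.157], 'ee_rot': [[0.006, -1.0, 0.001], [-1.0, -0.006, 0.0], [-0.0, -0.001, -1.0]], 'wrist_force': [-0.272, 0.202, 0.055], 'gripper_width': 1.0}
[ 351    0   94   33 2273] [64. 61. 59.] circle [array([ 383.2, -114.3]), np.float64(25.6)]
[  76   80   99   94 7171] [82. 77. 73.] circle [array([550.2, -41.2]), np.float64(29.2)]
[ 394  120   97   89 6787] [ 29. 227. 191.] circle [array([344.9, -18. ]), np.float64(29.3)]
[ 237  172   86   86 5761] [255. 255. 109.] circle [array([451.9,  17.7]), np.float64(29.2)]
[411 267  46  27 842] [82.  75.  68.5] circle [array([338.6,  66.2]), np.float64(14.5)]
[ 197  339   73   41 2064] [243. 252. 102.] circle [array([488.9, 141.7]), np.float64(26.9)]
{'time_s': 16.9, 'tcp_pos': [0.453, 0.019, 0.157], 'ee_rot': [[0.006, -1.0, 0.001], [-1.0, -0.006, 0.0], [-0.0, -0.001, -1.0]], 'wrist_force': [0.374, -0.991, -0.09], 'gripper_width': 0.998}
```

View pics/l4.png

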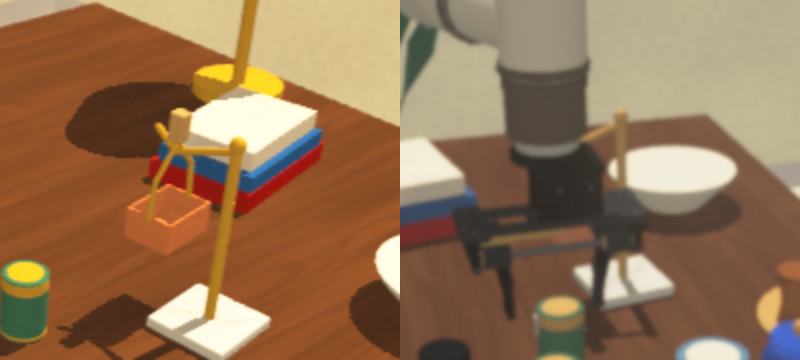

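The left tin stands upright in its place at (25,300) in the left crop, and the basket still hangs. Next is the middle tin. Last time the set-down pressed with 18 N, so I'll lower less.

play_rows:
  commands:
    - [[0,-0.001,-0.04,0,0,0,0],[0,-0.001,-0.08,0,0,0,0],[0,-0.001,-0.107,0,0,0,0],[0,-0.001,-0.117,0,0,0,0],[0,-0.001,-0.119,0,0,0,0]]

```text
time_s: 17.5
tcp_pos: [0.4518, 0.0179, 0.0366]
ee_rot: [[0.007, -1.0, -0.002], [-1.0, -0.007, -0.001], [0.001, 0.002, -1.0]]
wrist_force: [-1.0, 0.7, -0.8]
gripper_width: 0.997
```

play_rows:
  commands:
    - [[0,0,0,0,0,0,0],[0,0,0,0,0,0,1],[0,0,0,0,0,0,1],[0,0,0,0,0,0,1],[0,0,0,0,0,0,1]]

```text
time_s: 18.0
tcp_pos: [0.4523, 0.0176, 0.0381]
ee_rot: [[0.006, -1.0, 0.001], [-1.0, -0.006, 0.0], [-0.0, -0.001, -1.0]]
wrist_force: [-0.2, -0.2, 1.1]
gripper_width: 0.722
```

play_rows:
  commands:
    - [[0,0,0,0,0,0,1],[0,0,0,0,0,0,1],[0,0,0,0,0,0,1]]

```text
time_s: 18.3
tcp_pos: [0.4518, 0.0174, 0.0379]
ee_rot: [[0.006, -1.0, -0.0], [-1.0, -0.006, -0.0], [0.0, 0.0, -1.0]]
wrist_force: [-2.2, 0.2, 5.8]
gripper_width: 0.662
```

play_rows:
  commands:
    - [[0,0,0.006,0,0,0,1],[0,0,0.018,0,0,0,1],[0,0,0.03,0,0,0,1],[0,0,0.035,0,0,0,1],[0,0,0.035,0,0,0,1]]

```text
time_s: 18.8
tcp_pos: [0.4524, 0.0177, 0.073]
ee_rot: [[0.006, -1.0, 0.001], [-1.0, -0.006, 0.001], [-0.001, -0.001, -1.0]]
wrist_force: [0.6, -0.1, -2.0]
gripper_width: 0.661
```

play_rows:
  commands:
    - [[0,0,0,0,0,0,1],[0,0,0,0,0,0,1],[0,0,0,0,0,0,1],[0,0,0,0,0,0,1],[0,0,0,0,0,0,1]]

```text
time_s: 19.3
tcp_pos: [0.4519, 0.0175, 0.0723]
ee_rot: [[0.006, -1.0, -0.0], [-1.0, -0.006, -0.0], [0.0, 0.0, -1.0]]
wrist_force: [-1.1, 0.3, -1.8]
gripper_width: 0.661
```

```bash
python3 f.py
```

```text
[-1.79 -1.79 -2.64 -2.3 ] -2.127706692138456 [ -0.   -28.33  13.32   3.07   0.    -0.  ] 19.5 [-0.   -0.04 -0.01]
```

play_rows:
  commands:
    - [[0,0,-0.012,0,0,0,1],[0,0,-0.024,0,0,0,1],[0,0,-0.03,0,0,0,1],[0,0,-0.032,0,0,0,1],[0,0,-0.033,0,0,0,1]]

```text
time_s: 20.0
tcp_pos: [0.4521, 0.0175, 0.0396]
ee_rot: [[0.006, -1.0, 0.0], [-1.0, -0.006, -0.0], [0.0, -0.0, -1.0]]
wrist_force: [0.3, -0.3, -2.5]
gripper_width: 0.66
```

play_rows:
  commands:
    - [[0,0,0,0,0,0,1],[0,0,0,0,0,0,0.2],[0,0,0,0,0,0,0.1],[0,0,0,0,0,0,0],[0,0,0,0,0,0,0]]

```text
time_s: 20.5
tcp_pos: [0.4522, 0.0176, 0.0398]
ee_rot: [[0.006, -1.0, 0.001], [-1.0, -0.006, 0.0], [-0.0, -0.001, -1.0]]
wrist_force: [-0.5, 0.5, -0.0]
gripper_width: 0.932
```

play_rows:
  commands:
    - [[0,0,0.02,0,0,0,0],[0,0,0.06,0,0,0,0],[0,0,0.1,0,0,0,0],[0.004,-0.015,0.12,0,0,0,0],[0.014,-0.05,0.12,0,0,0,0]]

```text
time_s: 21.0
tcp_pos: [0.4684, -0.0314, 0.1636]
ee_rot: [[0.011, -1.0, 0.009], [-1.0, -0.01, 0.002], [-0.002, -0.009, -1.0]]
wrist_force: [1.9, 0.3, -0.6]
gripper_width: 1.003
```

play_rows:
  commands:
    - [[0.011,-0.04,0,0,0,0,0],[0.022,-0.08,0,0,0,0,0],[0.032,-0.113,0,0,0,0,0],[0.037,-0.13,0,0,0,0,0],[0.037,-0.13,0,0,0,0,0]]

```text
time_s: 21.5
tcp_pos: [0.5032, -0.1644, 0.1592]
ee_rot: [[0.003, -1.0, -0.0], [-1.0, -0.003, -0.0], [0.0, 0.0, -1.0]]
wrist_force: [-1.4, -0.1, -0.9]
gripper_width: 1.003
```

play_rows:
  commands:
    - [[0,0,0,0,0,0,0],[0,0,0,0,0,0,0]]

```text
time_s: 21.7
tcp_pos: [0.5026, -0.1617, 0.1595]
ee_rot: [[0.007, -1.0, -0.0], [-1.0, -0.007, 0.0], [-0.0, 0.0, -1.0]]
wrist_force: [0.1, -0.1, 0.6]
gripper_width: 0.997
```

```bash
python3 w.py w4; python3 lid.py w4
```

```text
{'time_s': 21.7, 'joints': [-0.227, 15.922, -18.393, -0.014, -55.701, 0.625], 'tcp_pos': [0.503, -0.162, 0.16], 'ee_rot': [[0.007, -1.0, -0.0], [-1.0, -0.007, 0.0], [-0.0, 0.0, -1.0]], 'wrist_force': [0.071, -0.058, 0.564], 'gripper_width': 0.997}
[ 236  169   85   85 5663] [253. 220.  78.] circle [array([ 502.8, -164.7]), np.float64(29.3)]
[ 399  219   88   75 4269] [91. 85. 76.] circle [array([ 383.9, -129.8]), np.float64(29.1)]
[ 178  328   76   52 3497] [111. 104.  92.] circle [array([550.7, -43.5]), np.float64(29.0)]
```

play_rows:
  commands:
    - [[0,-0.002,-0.04,0,0,0,0],[0,-0.003,-0.08,0,0,0,0],[0,-0.003,-0.11,0,0,0,0],[0,-0.003,-0.12,0,0,0,0],[0,-0.003,-0.122,0,0,0,0]]

```text
time_s: 22.25
tcp_pos: [0.5026, -0.1649, 0.0369]
ee_rot: [[0.007, -1.0, -0.002], [-1.0, -0.007, -0.0], [0.0, 0.002, -1.0]]
wrist_force: [-0.0, -0.3, 1.4]
gripper_width: 1.001
```

play_rows:
  commands:
    - [[0,0,0,0,0,0,0],[0,0,0,0,0,0,1],[0,0,0,0,0,0,1],[0,0,0,0,0,0,1],[0,0,0,0,0,0,1]]

```text
time_s: 22.75
tcp_pos: [0.5033, -0.1655, 0.0382]
ee_rot: [[0.006, -1.0, 0.001], [-1.0, -0.006, -0.0], [0.0, -0.001, -1.0]]
wrist_force: [-0.1, 0.1, 0.4]
gripper_width: 0.719
```

play_rows:
  commands:
    - [[0,0,0,0,0,0,1],[0,0,0,0,0,0,1],[0,0,0,0,0,0,1]]

```text
time_s: 23.05
tcp_pos: [0.5023, -0.1656, 0.0378]
ee_rot: [[0.006, -1.0, -0.001], [-1.0, -0.006, -0.0], [0.0, 0.001, -1.0]]
wrist_force: [-3.7, 0.7, 6.6]
gripper_width: 0.659
```

play_rows:
  commands:
    - [[0,0,0.006,0,0,0,1],[0,0,0.018,0,0,0,1],[0,0,0.03,0,0,0,1],[0,0,0.035,0,0,0,1],[0,0,0.035,0,0,0,1]]

```text
time_s: 23.55
tcp_pos: [0.5039, -0.1655, 0.0738]
ee_rot: [[0.006, -1.0, 0.003], [-1.0, -0.006, -0.0], [0.0, -0.003, -1.0]]
wrist_force: [-0.4, -1.2, -3.0]
gripper_width: 0.659
```

play_rows:
  commands:
    - [[0,0,0,0,0,0,1],[0,0,0,0,0,0,1],[0,0,0,0,0,0,1],[0,0,0,0,0,0,1],[0,0,0,0,0,0,1]]

```text
time_s: 24.05
tcp_pos: [0.5029, -0.1655, 0.0723]
ee_rot: [[0.006, -1.0, -0.001], [-1.0, -0.006, 0.0], [-0.0, 0.001, -1.0]]
wrist_force: [-0.6, 1.2, -4.3]
gripper_width: 0.659
```

```bash
python3 f.py
```

```text
[-4.29 -3.24 -3.14 -3.69] -3.5876619072523397 [ -0.   -36.2   15.04   3.53   0.04  -0.  ] 24.25 [-0.04  0.   -0.01]
```

About 3.6 N, against 2.1 and 1.2 N: the right tin is clearly the heaviest. Raising it.

play_rows:
  commands:
    - [[0,0,0.01,0,0,0,1],[0,0,0.03,0,0,0,1],[0,0,0.055,0,0,0,1],[0,0,0.08,0,0,0,1],[0,0,0.105,0,0,0,1]]

```text
time_s: 24.75
tcp_pos: [0.5028, -0.1655, 0.1793]
ee_rot: [[0.006, -1.0, 0.001], [-1.0, -0.006, -0.0], [0.0, -0.001, -1.0]]
wrist_force: [-0.2, -0.1, -3.6]
gripper_width: 0.656
```

play_rows:
  commands:
    - [[0,0,0.025,0,0,0,1],[0,0,0.05,0,0,0,1],[0,0,0.075,0,0,0,1],[0,0,0.095,0,0,0,1],[0,0,0.11,0,0,0,1]]

```text
time_s: 25.25
tcp_pos: [0.503, -0.1655, 0.29]
ee_rot: [[0.006, -1.0, 0.003], [-1.0, -0.006, -0.0], [0.0, -0.003, -1.0]]
wrist_force: [0.4, -0.1, -3.3]
gripper_width: 0.66
```

play_rows:
  commands:
    - [[0,0,0.01,0,0,0,1],[0,0,0.015,0,0,0,1],[0,0,0.015,0,0,0,1],[0,0,0.015,0,0,0,1],[0,0,0.015,0,0,0,1]]

```text
time_s: 25.75
tcp_pos: [0.5025, -0.1654, 0.3015]
ee_rot: [[0.006, -1.0, -0.002], [-1.0, -0.006, 0.0], [-0.0, 0.002, -1.0]]
wrist_force: [-0.8, -0.2, -3.5]
gripper_width: 0.659
```

play_rows:
  commands:
    - [[0,0,0,0,0,0,1],[0,0,0,0,0,0,1],[0,0,0,0,0,0,1],[0,0,0,0,0,0,1],[0,0,0,0,0,0,1]]

```text
time_s: 26.25
tcp_pos: [0.503, -0.1655, 0.3025]
ee_rot: [[0.006, -1.0, 0.0], [-1.0, -0.006, 0.0], [-0.0, -0.0, -1.0]]
wrist_force: [0.4, -0.8, -3.1]
gripper_width: 0.661
```

```bash
python3 f.py; python3 - <<'E'
from h import *
for n in("scene","side"): 
    c=r.capture(n); save(c,f"end_{n}.png"); p=pts(c); z=p[...,2]
    hsv=cv2.cvtColor(np.array(c["image"]),cv2.COLOR_RGB2HSV); g=(hsv[...,0]>40)&(hsv[...,0]<85)&(hsv[...,1]>60)&(abs(p[...,0]-.503)<.05)&(abs(p[...,1]+.165)<.05)
    print(n,"tin z",np.percentile(z[g],[1,99]).round(3))
    k=(hsv[...,0]>15)&(hsv[...,0]<35)&(z>.08)&(z<.092)&(p[...,0]<.55)&(p[...,0]>.4)&(abs(p[...,1])<.2); print(k.sum(),z[k].min(),z[k].max())
a=[cv2.imread(f"pics/end_{n}.png") for n in("scene","side")]; cv2.imwrite("pics/end.png",cv2.resize(np.hstack(a),(800,300)))
E
```

```text
[-3.06 -3.74 -3.22 -4.6 ] -3.6544445839681226 [  0.   -30.66  21.02   4.94   0.04  -0.  ] 26.45 [ 0.    0.   -0.06]
scene tin z [0.272 0.35 ]
408 0.08000184108539621 0.09024117395803932
side tin z [0.273 0.35 ]
479 0.08006620146994625 0.0878859330428754
```

View pics/end.png

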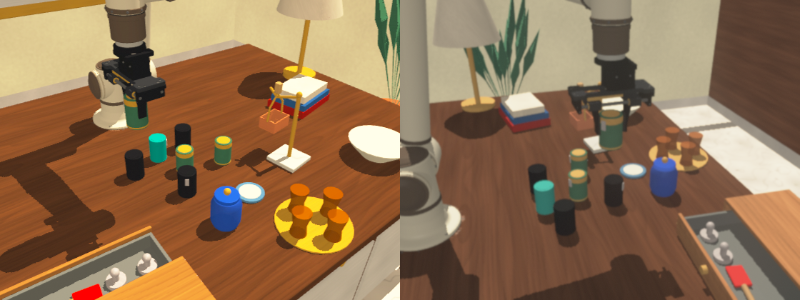

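Both end views show the tin held upright and high, the basket hanging on the hook at (272,120) on the left, and the two other tins upright. The jar and coaster are untouched. Handing in.

```bash
python3 -c "
from station import r
print(r.finish_job())"
```

```text
the job is handed in; nothing more can be done
None
```

The job is done and handed in at about 26.5 s of the 72 s allowed. The basket hangs by its handle on the brass hook. All three tins were hefted, and the arm is holding the heaviest one up.

- **Tin weights:** the wrist force read about 1.2 N for the left tin, 2.1 N for the middle one and 3.6 N for the right one, with about 0.5 N of noise. The right tin is clearly the heaviest. The other two differ by less than the 1.5 N that would be needed for either to be the heaviest.
- **Final pose:** the heaviest tin is upright and still, with its underside about 26 cm above the top.
- **Last checks:** both camera views showed the basket still hanging, and the two lighter tins upright in their places. The jar and coaster were never touched.
- **Small blemishes:** setting the left tin down pressed with about 18 N for a moment. The middle tin was let go about 1 to 2 mm above the top. Both still stand upright.

No check failed or disagreed.

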